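# Pry open the insert case and hold the loupe at focus over an insert

## Robot

A 6-joint arm with a two-finger parallel gripper is mounted at the origin on a cart in front of the work surface, level with it; the furniture and walls round the work are solid. World frame = base frame: x ahead of the robot, y to its left, z up, the work surface at z = 0. Lengths are in m, angles in degrees, forces in N, time in s.
With the tool pointing down it reaches from about 0.25 to 0.725 m from the base axis. Payload 9.7 kg.
Tool frame: the origin (TCP) lies midway between the tips of the shut fingers; the grasp point (between the pads) lies 19 mm behind it; z points along the fingers, y is the line along which they close (so a half turn about z gives the same grasp; the last joint's range is limited). The gripper opens to 85 mm and grips with 20 to 120 N. Pads are 22 mm wide; open, the fingers measure 114 mm over their backs; the gripper's body (76 mm by 85 mm) begins 54 mm behind the grasp point. The pads swing forward as they close: fully open they stand 13 mm farther back than shut.
Start: joints at [-73.854, 4.979, 10.078, 95.1, 0, 90], TCP at [0.153, -0.528, 0.231] pointing down, gripper open.
Joint ranges: [-179.16, 179.16], [-48.56, 103.87], [-65.8, 70.77], [-126.05, 130.52], [-82.76, 87.17], [-180, 180]. Speed limits (degrees/s): [127.2, 127.2, 147.25, 180, 180, 180].

## Interface

Orientations are given as [roll, pitch, yaw] about the fixed x, y, z axes, in that order (R = Rz(yaw) Ry(pitch) Rx(roll)).
In Python, from workcell import * gives the robot as it stands.
- The arm moves only by the tool servo_tool, never from a script. Its argument "moves" is a list of rows, each a list of 4 numbers: the shift along the world's x, y, z in cm, then the turn about the world's z in rad. A call has 1 to 20 rows; each row is the pose to reach, as a shift and turn from the pose commanded when the call began; what a row does not reach only later rows make up. A row lasts 1/12 s, in which the tool goes at most 41.7 mm and 7.16 degrees, less where a joint would pass 70% of its speed; a pose out of reach is approached as far as the arm can. A call with a gripper value outside its range is refused whole. "claw" is the closure, from 0 (fully open) to 1 (shut), set as the call begins (left out, the last holds). The fingers move at their own pace and stop on an object; "force" is the grip in N (left out, the last holds). Time passes only in rows, so rows that repeat a pose let the fingers close. It gives the time, the measured TCP pose, the force, the opening and the grip force at its end, in the units of the state.
- get_obs(): the state, without advancing time (a new reading comes with each control period).
- camera(name): name is "scene" or "side" or "wrist"; returns the picture (384x512x3 uint8, red, green, blue); there is no depth.
- get_calibration(name): a dict with "fx", "fy", "cx", "cy" (pixels), "rvec" (rotation vector, rad) and "tvec" (3), from world to camera coordinates, as OpenCV has them; the wrist camera has in their place "tool_from_camera" (4x4, takes a point from camera to tool coordinates, whose origin is the TCP and whose axes are the flange's). Camera axes: x right, y down, z forward; pixel columns grow to the right and rows downward; lengths in m; the calibration is good to about 2 mm. A picture is of the moment at which its call begins: read the wrist's pose just before it. get_calibration takes no time and is no camera call.
- job_done(): hands the job in; it is judged then, once.
The state is a dict: "time": time; "q": joint angles; "qd": joint speeds; "joint_efforts": joint torques, N m; "ee_pos": TCP position; "tcp_rot": TCP orientation; "wrist_force": force on the tool from outside, world axes, zero at the start; "torque": the same for the moment, N m; "opening": finger opening in m; "grasp_force": force on a finger pad.
Only numpy, scipy, OpenCV 4.12 (cv2) and the standard library are available. Lean on these libraries where they do the work, as an engineer would, in place of code of your own. Each camera call takes 0.05 s, during which the arm holds its last target. There are 200 camera calls.

## Task

Lever up the lid of the pale grey insert case on the wooden block with the yellow screwdriver, not with the fingers (its front tab gives the blade a hold), swing it open past upright so that it stays, and lay the screwdriver flat on the bench. Then pick up the loupe and hold it level, its lens centred over the gold insert in the middle compartment and at the height of the red scriber point on the surface gauge, which is set to the focal height; do not shift the gauge or its scriber, the green vial or the chuck key. Finish while still holding the loupe steady there, clear of the case and the gauge.

Things in the scene. Friction and masses are not known exactly. Their poses are not given: they have to be found in the camera images.
- insert_case: pale grey insert case, 68 (x) x 118 (y) x 22 mm, fixed on a wooden block 60 x 120 x 30 mm. Origin: centre of its underside, 30 mm above the bench. +x points to the hinged back, -x to the front edge with the tab, z up. Outer face of the front wall at x = -33.8 mm, wall tops 13.6 mm above the origin; the lid is the slab above. Inside, five compartments side by side along y with small gold inserts
- insert_case_lid (a joint): the lid's hinge in rad: 0 shut, 1.57 upright, 1.83 fully open, leaning back on its stop. The hinge line runs along the case's y at x = +32.6 mm, 15.4 mm above the case origin. Light lid (15 g), no latch; the hinge is damped (about 1 N at the tab at 1 rad/s); let go, it sinks slowly if little raised and stays from about 45 degrees up
- lid_tab (a point): middle of the lower edge of the lid's front tab (moves with the lid). The tab is 18 mm wide along y, stands 2 mm out from the front wall; shut, its lower edge is 9.6 mm above the case origin (40 mm above the bench). A blade held level against the front wall just below catches it 2 mm deep; once the lid is up some 15 mm the blade can slide in under it over the wall
- insert (a point): centre of the top of the gold cutting insert in the middle compartment, 12.5 mm in front of the case's middle, 7 mm above the case origin; visible once the lid is open
- screwdriver: flat screwdriver with yellow handle, 191 mm, loose, 70 g, lying on the bench. Origin: below the middle of its length, on the bench; z up. The blade points to its own -y: tip at (0, -96, 13) mm, shank 8 mm thick (the blade end acts as thick as that) from y = -96 to +6; handle 26 mm wide (x), 27 mm high from y = +6 to +96
- loupe: hand loupe lying flat on the bench, loose, 75 g: a steel-framed round lens 68 mm across and 10 mm thick, with a black flat-sided handle 16 mm wide and 13 mm high. Origin: centre of the lens' underside. The handle runs along its own -x, from x = -53 to -149 mm; z is up through the lens
- lens (a point): centre of the loupe's lens, half way through its thickness, 5 mm above the loupe's origin
- loupe_grip (a point): a good place to grip the loupe's handle, 80 mm from the lens centre, half way up the handle; its axes are the loupe's
- surface_gauge: surface gauge standing beside the end of the case, loose, 1 kg: dark steel base 78 x 52 x 27 mm with an upright spindle 10 mm thick, 152 mm high at its origin; a scriber is clamped on the spindle. Origin: foot of the spindle, on the bench. The scriber points to the gauge's -x, towards the case
- scriber_tip (a point): the red tip of the scriber, level with which the lens centre is to be held; 85 to 119 mm above the bench, 85 mm in front of the spindle, near the end of the case. Its axes are those of the gauge, z up
- vial_green: green oil vial, 25 mm across, 67 mm high, standing behind the work; bystander
- chuck_key: black chuck key with crossbar, 21 x 68 x 46 mm, lying behind the work; bystander

How it is judged (in metres and radians):
On the way, in this order (a step that is already met when the one before it is completed fails the run):
1. the screwdriver lifts the lid: it presses on the case's lid while the lid is raised 0.3 rad or more (value of joint insert_case_lid between 0.3 and 1.4 rad and contact force between screwdriver and insert_case above 0.02 N), for 0.1 s.
2. the lid is open past upright (over 1.5 rad) and the screwdriver lies flat on the bench, let go (value of joint insert_case_lid above 1.5 rad and height (world z) of screwdriver below 0.03 m and angle between screwdriver's own y axis and vertical between 1.35 and 1.79 rad and contact force between screwdriver and the fingers below 0.05 N and contact force between screwdriver and insert_case below 0.05 N), for 0.2 s.
At the end, for the whole second after the job is handed in: loupe held still in the fingers clear of case and gauge, lens centre within 12 mm sideways of the middle insert and within 8 mm of the scriber point's height, tilted under 0.12 rad; lid open past 1.5 rad; screwdriver flat on the bench, let go (all of step 2 and horizontal distance between lens and insert below 0.012 m and z of lens in the frame of scriber_tip between -0.008 and 0.008 m and angle between loupe's own z axis and vertical below 0.12 rad and contact force between loupe and the fingers above 0.5 N and contact force between loupe and insert_case below 0.1 N and contact force between loupe and surface_gauge below 0.1 N and linear speed of loupe below 0.02 m/s and angular speed of loupe below 0.15 rad/s); the arm keeps its last pose, push and grip.
It fails at once if the fingers press on the case or its lid with over 0.5 N (the blade does the opening) (contact force between the fingers and insert_case above 0.5 N).
It fails at once if the gauge is upset: the scriber point moves over 8 mm (distance of scriber_tip from where it was at the start of the episode above 0.008 m).
It fails at once if the green oil vial is moved over 20 mm (distance of vial_green from where it was at the start of the episode above 0.02 m).
It fails at once if the chuck key is moved over 20 mm (distance of chuck_key from where it was at the start of the episode above 0.02 m).
It also fails if it takes over 72 s, if anything falls off the work surface, if the arm or the gripper's body presses on something with over 40 N, if the wrist force passes 120 N, or if a joint passes its speed limit or range.

## Working session

There is one attempt and no reset: what is moved stays moved. The work goes in short steps, Python scripts to look and compute and a tool call to move; the robot and the scene stay as the last step left them, time stands still between calls to the robot, and variables do not carry over. Pictures are saved under pics/ and viewed, at most 10 in all, crops included, and the job is handed in when it is done.

Besides the shell and the picture viewer there is one more tool, called after "Emit:" as name([rows], argument=value, ...), one row to a line, values as JSON. servo_tool: Moves the arm, as the interface text tells. Its arguments: {"type":"object","properties":{"moves":{"type":"array","items":{"type":"array","items":{"type":"number"}}},"claw":{"type":"number"},"force":{"type":"number"}},"required":["moves"]}

```bash
mkdir -p pics
cat > h.py <<'E'
from workcell import *
import numpy as np, cv2
from scipy.spatial.transform import Rotation as Ro
def cam(n):
    o=get_obs(); im=camera(n); c=get_calibration(n)
    K=np.array([[c['fx'],0,c['cx']],[0,c['fy'],c['cy']],[0,0,1.]])
    if 'rvec' in c:
        R=cv2.Rodrigues(np.array(c['rvec'],float))[0]; t=np.array(c['tvec'],float).ravel()
    else:
        T=np.eye(4);T[:3,:3]=Ro.from_euler('xyz',o['tcp_rot'],degrees=True).as_matrix();T[:3,3]=o['ee_pos']
        M=np.linalg.inv(T@np.array(c['tool_from_camera'])); R=M[:3,:3];t=M[:3,3]
    return im,K,R,t
def ray(uv,K,R,t):
    return -R.T@t, R.T@np.linalg.inv(K)@np.array([uv[0],uv[1],1.])
def onz(uv,z,K,R,t):
    o,d=ray(uv,K,R,t); return o+d*(z-o[2])/d[2]
def proj(p,K,R,t):
    q=K@(R@np.asarray(p,float)+t); return q[:2]/q[2]
def two(a,b):
    (o1,d1),(o2,d2)=a,b
    s=np.linalg.lstsq(np.c_[d1,-d2],o2-o1,rcond=None)[0]
    p,q=o1+s[0]*d1,o2+s[1]*d2
    return (p+q)/2,np.linalg.norm(p-q)
E
python3 - <<'E'
from h import *
o=get_obs();print(o)
A=[]
for n in('scene','side','wrist'):
    im,K,R,t=cam(n);np.savez(f'pics/{n}0.npz',im=im,K=K,R=R,t=t)
    cv2.imwrite(f'pics/{n}0.png',im[:,:,::-1]); print(n,-R.T@t,R[2],K[0,0]); A.append(im)
print(get_calibration('wrist'))
cv2.imwrite('pics/s0big.png',cv2.resize(A[0],(800,600),interpolation=2)[:,:,::-1])
cv2.imwrite('pics/d0big.png',cv2.resize(A[1],(800,600),interpolation=2)[:,:,::-1])
E
```

```text
{'time': 0.0, 'q': array([-7.38553341e+01,  5.01048662e+00,  1.00354664e+01,  9.51008525e+01,
       -4.10789581e-04,  8.99998173e+01]), 'qd': array([ 0.08230783, -0.08088704, -0.01873518,  0.06555488, -0.11168219,
        0.01744395]), 'joint_efforts': array([-1.11250672e-04, -5.20397651e+01,  4.64798713e+01,  1.65947364e-02,
        5.80123947e-05, -2.23174823e-06]), 'ee_pos': array([ 0.15286801, -0.52808554,  0.23059803]), 'tcp_rot': array([-1.79924127e+02,  4.10547295e-04,  1.61448491e+01]), 'wrist_force': array([0.09490126, 0.25147339, 0.20097611]), 'torque': array([-0.0483061 , -0.0079171 , -0.01371409]), 'grasp_force': 0.0, 'opening': 0.08559195583333414}
scene [-0.11277873  0.53276436  0.47757716] [ 0.79828531 -0.38997222 -0.45897955] 372.00603375605715
side [0.23131453 0.83065241 0.48660223] [ 0.41145676 -0.76236995 -0.49949515] 387.69343676913525
wrist [ 0.22890746 -0.50593611  0.37402426] [-0.29501138 -0.08404745 -0.95179006] 268.973050425953
{'fx': 268.973050425953, 'fy': 268.973050425953, 'cx': 249.98100151983644, 'cy': 194.664837086455, 'tool_from_camera': array([[ 8.14919114e-04, -9.51787849e-01, -3.06755971e-01,
         7.91773179e-02],
       [ 9.99999577e-01,  9.06155233e-04, -1.55005199e-04,
        -3.41359339e-04],
       [ 4.25500594e-04, -3.06755715e-01,  9.51788186e-01,
        -1.43383694e-01],
       [ 0.00000000e+00,  0.00000000e+00,  0.00000000e+00,
         1.00000000e+00]])}
```

View pics/s0big.png

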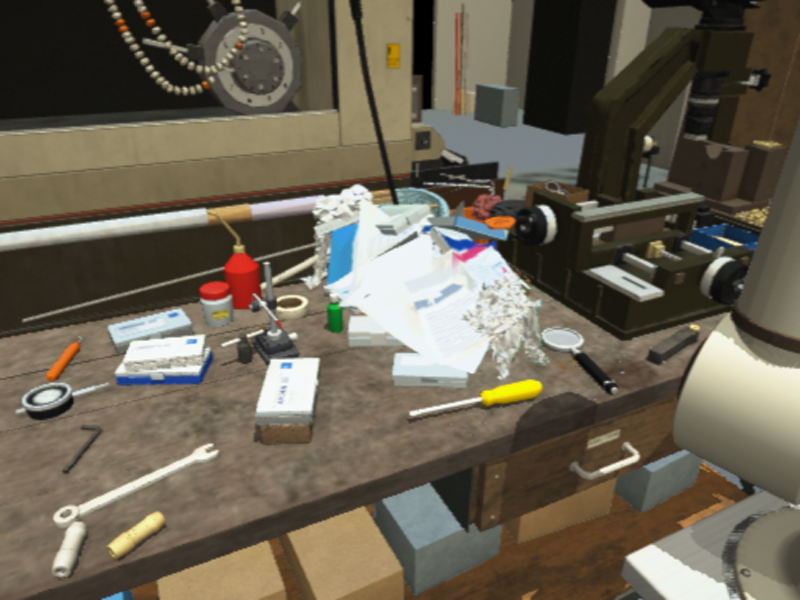

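View pics/d0big.png

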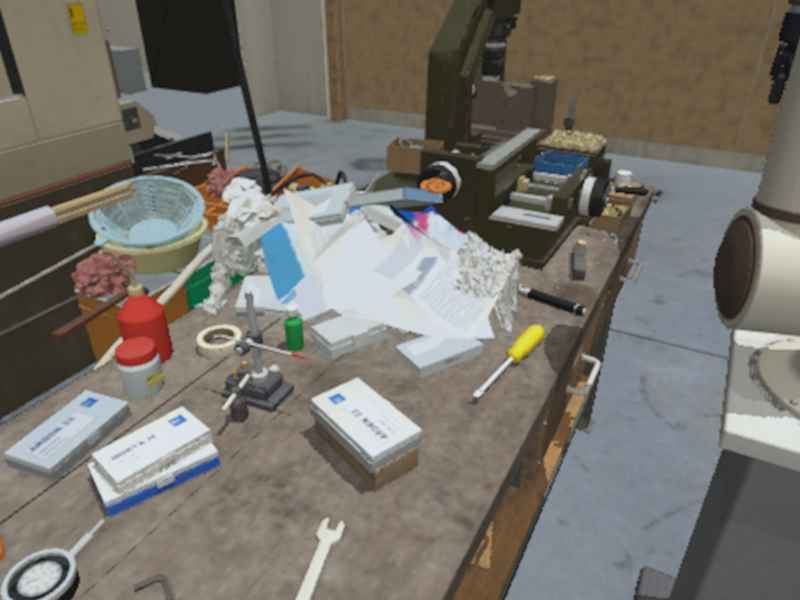

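The scene and side views show four things (800x600 pixels).
- **Case:** on its block at about (288,395) in scene and (366,425) in side.
- **Yellow screwdriver:** tip at scene (412,415) and side (476,400).
- **Loupe:** lens at scene (563,341), handle end at (614,388).
- **Red scriber tip:** scene (255,297), side (305,356).

Run:
```python
from h import *
S=[dict(np.load(f'pics/{n}0.npz')) for n in('scene','side')]
def c(i): return S[i]['K'],S[i]['R'],S[i]['t']
f=512/800
def Z(i,u,v,z): return onz((u*f,v*f),z,*c(i)).round(4)
def T(a,b):
    p,e=two(ray((a[0]*f,a[1]*f),*c(0)),ray((b[0]*f,b[1]*f),*c(1)));return p.round(4),round(e,4)
print('sd tip',Z(0,412,415,.013),Z(1,476,400,.013),'end',Z(0,541,387,.014),Z(1,542,329,.014))
print('loupe lens',Z(0,563,341,.01),'hend',Z(0,614,388,.007),Z(1,585,311,.007),'hstart',Z(1,523,290,.007))
print('scriber',T((255,297),(305,356)))
print('spindle top',T((266,263),(251,293)))
for u,v in((270,360),(319,360),(308,424),(258,421)): print('case sc',Z(0,u,v,.052))
for u,v in((311,404),(357,380),(420,430),(371,463)): print('case sd',Z(1,u,v,.052))
print('vial',Z(0,335,330,0),Z(1,294,348,0))
for i,n in enumerate(('scene','side')):
    hsv=cv2.cvtColor(S[i]['im'],cv2.COLOR_RGB2HSV)
    m=cv2.inRange(hsv,(22,150,120),(35,255,255)); k,l,st,ce=cv2.connectedComponentsWithStats(m); j=1+np.argmax(st[1:,4]); print('yellow',st[j],onz(ce[j],.014,*c(i)).round(4))
    m=cv2.inRange(hsv,(0,150,100),(6,255,255))|cv2.inRange(hsv,(174,150,100),(180,255,255)); k,l,st,ce=cv2.connectedComponentsWithStats(m); print([ (s.tolist(),q.round(1).tolist()) for s,q in zip(st[1:],ce[1:]) if s[4]<80 and s[4]>2])
a=cv2.resize(S[0]['im'][205:305,140:300],(800,500),interpolation=2); b=cv2.resize(S[1]['im'][180:320,130:280],(640,597),interpolation=2)
cv2.imwrite('pics/c1.png',a[:,:,::-1]);cv2.imwrite('pics/c2.png',b[:,:,::-1])
```

```text
sd tip [0.425  0.2562 0.013 ] [0.4227 0.2669 0.013 ] end [0.4028 0.0671 0.014 ] [0.3983 0.0697 0.014 ]
loupe lens [ 0.495  -0.0484  0.01  ] hend [ 0.3644 -0.0312  0.007 ] [ 0.3571 -0.0248  0.007 ] hstart [ 0.4635 -0.0451  0.007 ]
scriber (array([0.5603, 0.4173, 0.1419]), np.float64(0.0274))
spindle top (array([0.668 , 0.3713, 0.1517]), np.float64(0.0036))
case sc [0.5718 0.3999 0.052 ]
case sc [0.5431 0.3396 0.052 ]
case sc [0.4166 0.3954 0.052 ]
case sc [0.4469 0.4461 0.052 ]
case sd [0.5667 0.4075 0.052 ]
case sd [0.5446 0.3453 0.052 ]
case sd [0.4404 0.3881 0.052 ]
case sd [0.4617 0.4542 0.052 ]
vial [0.7015 0.2616 0.    ] [0.7009 0.2656 0.    ]
yellow [307 243  40  17 417] [0.4113 0.1105 0.014 ]
[([292, 12, 1, 18, 18], [292.0, 20.5]), ([292, 37, 1, 15, 15], [292.0, 44.0]), ([177, 205, 3, 4, 7], [178.0, 206.3])]
yellow [325 208  23  24 277] [0.4082 0.1142 0.014 ]
[([187, 227, 6, 2, 6], [189.5, 227.3])]
```

View pics/c2.png

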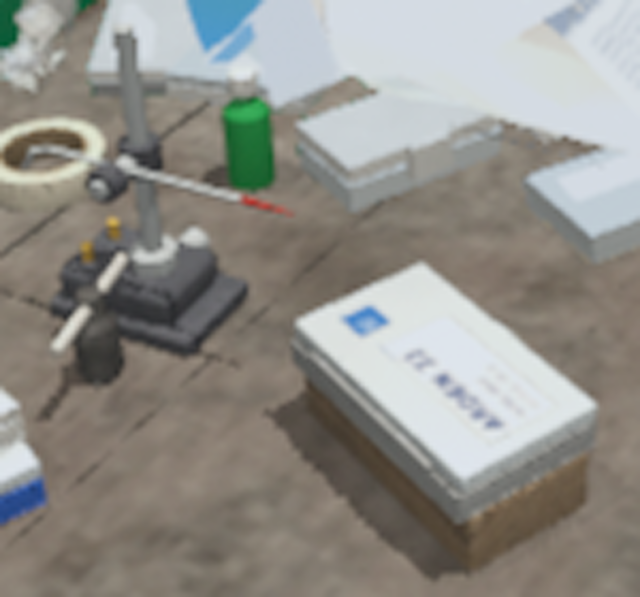

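The side crop shows the scriber's red tip at crop (292,213). The case's visible long face points to +y and has no tab. The label reads upright from the -y side, so the front with the tab should face -y. Next I move the wrist camera over the case.

Emit:
servo_tool([
  [25,40,5,0.4],
  [25,40,5,0.4],
  [25,40,5,0.4],
  [25,40,5,0.4],
  [25,40,5,0.4],
  [25,40,5,0.4],
  [25,40,5,0.4],
  [25,40,5,0.4],
  [25,40,5,0.4],
  [25,40,5,0.4],
  [25,40,5,0.4],
  [27,77,5,0.89],
  [27,77,5,0.89],
  [27,77,5,0.89],
  [27,77,5,0.89],
  [27,77,5,0.89],
  [27,77,5,0.89],
  [27,77,5,0.89],
  [27,77,5,0.89],
  [27,77,5,0.89],
])

```text
time: 1.82
ee_pos: [0.4217, 0.2344, 0.2812]
tcp_rot: [180.0, -0.0, 67.2]
wrist_force: [1.7, -1.7, 0.9]
opening: 0.0855
grasp_force: 0.0
```

Emit:
servo_tool([
  [0,0,0,0],
  [0,0,0,0],
  [0,0,0,0],
])

```text
time: 2.07
ee_pos: [0.422, 0.2321, 0.2809]
tcp_rot: [-180.0, 0.1, 67.2]
wrist_force: [0.2, -0.5, -0.5]
opening: 0.0852
grasp_force: 0.0
```

Run:
```python
from h import *
im,K,R,t=cam('wrist');np.savez('pics/w1.npz',im=im,K=K,R=R,t=t)
cv2.imwrite('pics/w1.png',cv2.resize(im,(800,600),interpolation=2)[:,:,::-1]); o=get_obs(); print(o['ee_pos'],o['tcp_rot'],o['q'],o['time'])
```

```text
[0.42216762 0.23153909 0.28124136] [-1.79998517e+02  2.11632482e-02  6.71219245e+01] [ 2.87497854e+01 -2.95546850e+00  7.65388712e+00  1.00626868e+02
 -1.19744400e-02  1.41627863e+02] 2.1167
```

View pics/w1.png

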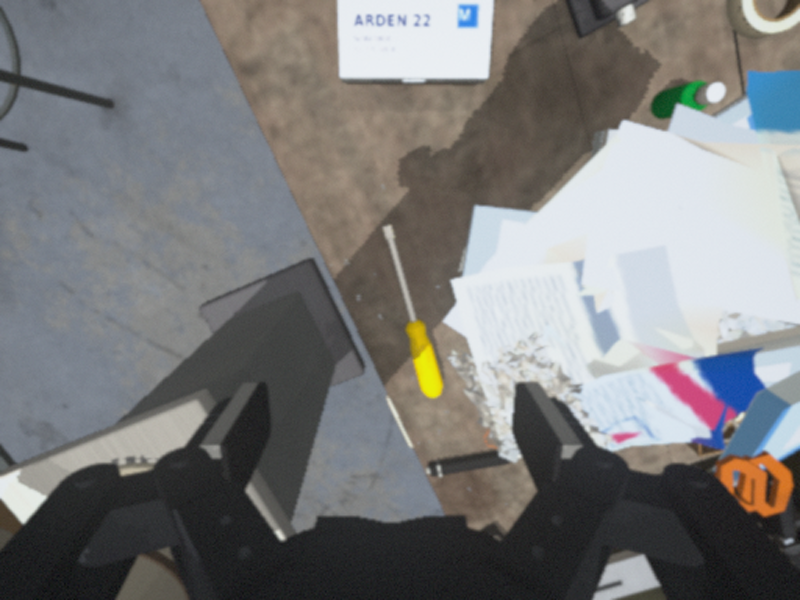

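The wrist view shows the front edge of the case at row ~80, from (338,80) to (490,81), with the tab at (413,80) facing the screwdriver. The screwdriver runs from its tip (388,228) to its end (434,397). The loupe's handle is at (430,468)-(525,455).

Run:
```python
from h import *
d=dict(np.load('pics/w1.npz'));C=(d['K'],d['R'],d['t']);f=512/800
hsv=cv2.cvtColor(d['im'],cv2.COLOR_RGB2HSV)
def Z(u,v,z):return onz((u*f,v*f),z,*C)
print('tip',Z(388,227,.013),'end',Z(434,398,.014))
m=cv2.inRange(hsv,(20,130,90),(35,255,255));k,l,st,ce=cv2.connectedComponentsWithStats(m);j=1+np.argmax(st[1:,4])
ys,xs=np.where(l==j);P=np.array([onz(p,.014,*C)[:2] for p in zip(xs,ys)]);c=P.mean(0);w,v=np.linalg.eigh(np.cov((P-c).T));ax=v[:,1]*np.sign(v[1,1]);s=(P-c)@ax
print('handle',c,ax,np.degrees(np.arctan2(ax[1],ax[0])),s.min(),s.max())
for z in(.052,.045):
  a,b=Z(338,80,z),Z(490,82,z);e=b-a;print('front',z,a,b,np.linalg.norm(e),np.degrees(np.arctan2(e[1],e[0])))
print('tab',Z(402,82,.042),Z(425,82,.042))
# fit the white lid's edge lines
g=d['im'].min(2);sub=g[0:60,200:330];print(g[40:58,265],g[40:58,240],g[40:58,290])
print(g[30,205:225],g[30,305:325])
print('loupe',Z(430,468,.0065),Z(525,455,.0065))
```

```text
tip [0.42954874 0.25636044 0.013     ] end [0.40361555 0.06402044 0.014     ]
handle [0.41031439 0.11165247] [0.12225831 0.99249831] 82.97754582391326 -0.046839376562635766 0.04661378536833025
front 0.052 [0.44016599 0.3830417  0.052     ] [0.55098656 0.33498641 0.052     ] 0.12079117548639087 -23.443074262033214
front 0.045 [0.43992439 0.38450533 0.045     ] [0.55282894 0.33554636 0.045     ] 0.12306265655887323 -23.44307426203324
tab [0.48738254 0.36358439 0.042     ] [0.5046955  0.35631845 0.042     ]
[234 234 234 235 234 234 234 234 232 222 209 213 165 110  92  98 102 102] [234 234 234 234 234 235 234 234 230 211 152 102  82  77  98 109 111 106] [234 235 235 235 234 234 234 234 232 220 163 107  83  67  80 105 111 109]
[112 110 105 105 104 105 108 108 108 109 126 176 219 231 233 234 233 234
 232 234] [234 233 234 233 233 234 232 229 200 136 102 105 106 112 113 111 111 108
 111 107]
loupe [ 0.36442493 -0.02706194  0.0065    ] [ 0.47457328 -0.05320229  0.0065    ]
```

Emit:
servo_tool([
  [-1.2,-12.0,-8,0.278],
  [-1.2,-12.0,-14,0.278],
  [-1.2,-12.0,-18,0.278],
  [-1.2,-12.0,-18,0.278],
  [-1.2,-12.0,-18,0.278],
  [-1.2,-12.0,-18,0.278],
  [-1.2,-12.0,-18,0.278],
  [-1.2,-12.0,-18,0.278],
  [-1.2,-12.0,-18,0.278],
], claw=0.45, force=80)

```text
time: 2.87
ee_pos: [0.4112, 0.1121, 0.1031]
tcp_rot: [179.9, -0.1, 83.0]
wrist_force: [0.9, -0.4, 1.2]
opening: 0.0471
grasp_force: 0.0
```

Run:
```python
from h import *
im,K,R,t=cam('wrist');np.savez('pics/w2.npz',im=im,K=K,R=R,t=t)
cv2.imwrite('pics/w2.png',cv2.resize(im,(800,600),interpolation=2)[:,:,::-1]); o=get_obs(); print(o['ee_pos'],o['tcp_rot'],o['q'],o['opening'],o['time'])
d=dict(np.load('pics/scene0.npz'));
for u,v in((490,370),(520,372),(480,345)): print(onz((u*.64,v*.64),0,d['K'],d['R'],d['t']))
```

```text
[0.41133251 0.11244468 0.10325691] [ 1.79836152e+02 -7.30867676e-02  8.30422147e+01] [ 1.52854626e+01 -1.28817913e+01 -2.09389845e+01  8.17634851e+01
  5.62477486e-03  1.12243361e+02] 0.04694007292363409 2.9167
[4.86919606e-01 9.43800020e-02 5.55111512e-17]
[0.46316758 0.05704471 0.        ]
[0.55528996 0.06826968 0.        ]
```

View pics/w2.png

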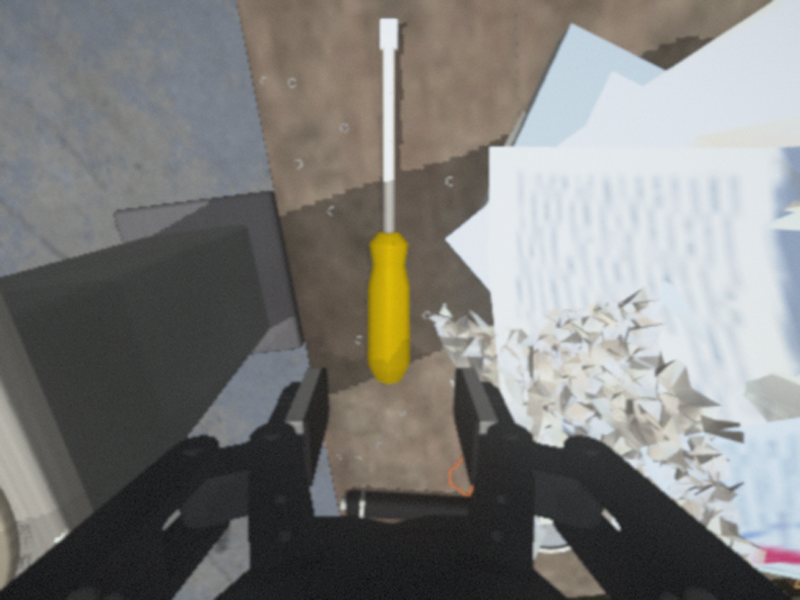

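The screwdriver is centred between the fingers (handle column 390) and points straight up in the image. Paper shreds start at column ~432, so I grip a little forward with a narrower opening and descend gently.

Emit:
servo_tool([
  [0.1,1.2,-2,0],
  [0.1,1.2,-4,0],
  [0.1,1.2,-5.5,0],
  [0.1,1.2,-6.5,0],
  [0.1,1.2,-7.2,0],
  [0.1,1.2,-7.8,0],
], claw=0.54)

```text
time: 3.42
ee_pos: [0.4118, 0.1245, 0.0236]
tcp_rot: [179.9, -0.0, 83.1]
wrist_force: [0.5, 0.6, -0.6]
opening: 0.0396
grasp_force: 0.0
```

Emit:
servo_tool([
  [0,0,-0.5,0],
  [0,0,-1,0],
  [0,0,-1.4,0],
  [0,0,-1.8,0],
  [0,0,-1.8,0],
  [0,0,-1.8,0],
])

```text
time: 3.92
ee_pos: [0.4112, 0.1241, 0.0052]
tcp_rot: [-180.0, 0.0, 83.1]
wrist_force: [-0.1, -0.0, 0.3]
opening: 0.0392
grasp_force: 0.0
```

Emit:
servo_tool([
  [0,0,0,0],
  [0,0,0,0],
  [0,0,0,0],
  [0,0,0,0],
  [0,0,0,0],
  [0,0,0,0],
  [0,0,0,0],
], claw=1, force=90)

```text
time: 4.5
ee_pos: [0.4116, 0.1243, 0.0059]
tcp_rot: [179.9, -0.0, 83.1]
wrist_force: [-0.5, 0.3, 6.1]
opening: 0.024
grasp_force: 89.0
```

Emit:
servo_tool([
  [0,0,1,0],
  [0,0,2,0],
  [0,0,4,0],
  [0,0,6,0],
  [0,0,6,0],
  [0,0,6,0],
])

```text
time: 5.0
ee_pos: [0.4121, 0.1244, 0.0669]
tcp_rot: [179.9, -0.1, 83.1]
wrist_force: [1.3, -0.2, -1.2]
opening: 0.0237
grasp_force: 88.4
```

Run:
```python
from h import *
A=[]
for n in('wrist','side'):
    im,K,R,t=cam(n);np.savez(f'pics/{n}3.npz',im=im,K=K,R=R,t=t);A.append(im)
o=get_obs(); print(o['ee_pos'],o['tcp_rot'],o['opening'],o['grasp_force'],o['wrist_force'],o['time'])
p=np.vstack([cv2.resize(A[0][0:300,150:350],(400,600),interpolation=2)]);q=cv2.resize(A[1][140:340,240:373],(399,600),interpolation=2)
cv2.imwrite('pics/v3.png',np.hstack([p,q])[:,:,::-1])
```

```text
[0.41105634 0.12412348 0.06503132] [-1.79981882e+02  4.62271568e-03  8.30669449e+01] 0.02386326847457293 88.36334824562073 [-0.07397956  0.23284365 -1.25970273] 5.1
```

View pics/v3.png

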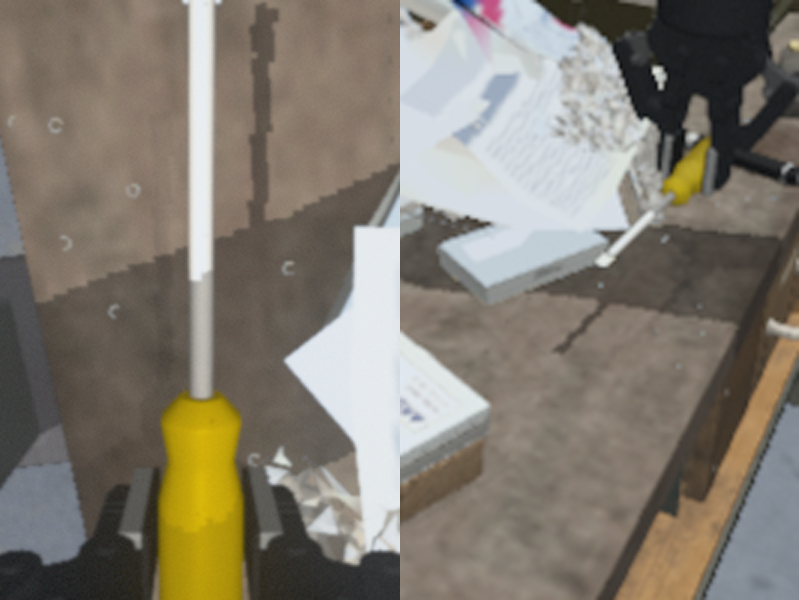

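The screwdriver is gripped square and straight, with its tip at side pixel ~(308,227) and at the top edge of the wrist image (252,0). Now I turn it in line with the case and bring it in front of the tab.

Emit:
servo_tool([
  [0.5,2,0,-0.1],
  [1,4,0,-0.2],
  [1.7,7,0,-0.287],
  [2.4,9.4,0,-0.287],
  [2.4,9.4,-1.5,-0.287],
  [2.4,9.4,-3,-0.287],
  [2.4,9.4,-4,-0.287],
  [2.4,9.4,-4,-0.287],
  [2.4,9.4,-4,-0.287],
])

```text
time: 5.85
ee_pos: [0.4346, 0.2176, 0.0245]
tcp_rot: [-179.9, 0.1, 66.6]
wrist_force: [-0.1, 0.9, -0.7]
opening: 0.0236
grasp_force: 88.3
```

Run:
```python
from h import *
A=[]
for n in('scene','side'):
    im,K,R,t=cam(n);np.savez(f'pics/{n}4.npz',im=im,K=K,R=R,t=t);A.append(im)
    for p in((.488,.3416,.034),(.496,.360,.040)): print(n,proj(p,K,R,t))
o=get_obs(); print(o['ee_pos'],o['tcp_rot'],o['time'])
p=cv2.resize(A[0][210:310,150:230],(400,500),interpolation=2);q=cv2.resize(A[1][220:320,190:270],(400,500),interpolation=2)
cv2.imwrite('pics/v4.png',np.hstack([p,q])[:,:,::-1])
d=dict(np.load('pics/side3.npz'));e=dict(np.load('pics/wrist3.npz'))
c=lambda d:(d['K'],d['R'],d['t'])
print(two(ray((308.3,226.7),*c(d)),ray((252.5,0),*c(e))))
```

```text
scene [212.43628421 251.20131189]
scene [202.34984706 248.9647965 ]
side [256.44298042 259.05193082]
side [247.65724099 260.880816  ]
[0.43550351 0.21807444 0.02587036] [ 1.79977387e+02 -3.06150292e-02  6.65984735e+01] 5.95
(array([0.42766315, 0.24841587, 0.06867078]), np.float64(0.002059888565992761))
```

View pics/v4.png

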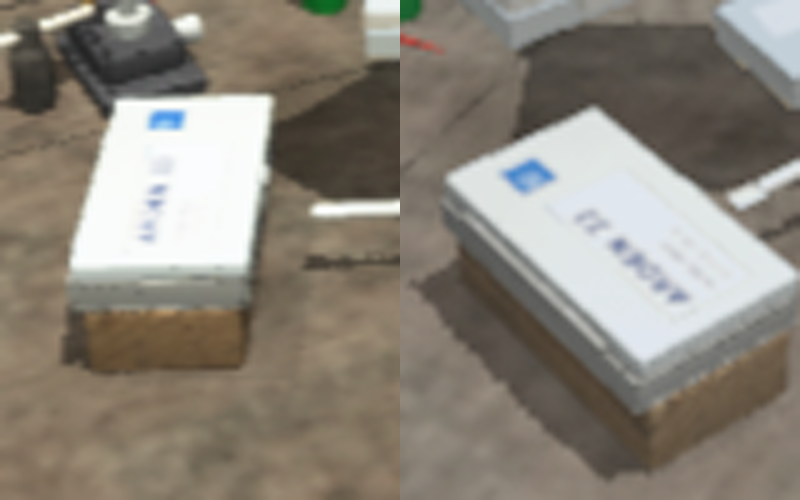

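Both views put the tip where the model predicts: scene (212,252), side (257,260), about level with the wall below the tab. I advance gently until it touches.

Emit:
servo_tool([
  [0.3,0.7,0,0],
  [0.6,1.4,0,0],
  [0.7,1.6,0,0],
  [0.75,1.75,0,0],
  [0.79,1.84,0,0],
  [0.79,1.84,0,0],
])

```text
time: 6.45
ee_pos: [0.443, 0.2364, 0.0252]
tcp_rot: [-180.0, 0.1, 66.6]
wrist_force: [-0.4, -2.6, -0.1]
opening: 0.0236
grasp_force: 88.5
```

Emit:
servo_tool([
  [0.04,0.09,0,0],
  [0.08,0.18,0,0],
  [0.08,0.18,0,0],
])

```text
time: 6.7
ee_pos: [0.4429, 0.2366, 0.0247]
tcp_rot: [-180.0, 0.3, 66.6]
wrist_force: [-3.9, -11.0, 3.8]
opening: 0.0238
grasp_force: 88.7
```

Emit:
servo_tool([
  [-0.04,-0.1,0,0],
  [-0.04,-0.1,0.2,0],
  [-0.04,-0.1,0.4,0],
  [-0.04,-0.1,0.6,0],
  [-0.04,-0.1,0.8,0],
  [-0.04,-0.1,1.0,0],
  [-0.04,-0.1,1.0,0],
])

```text
time: 7.28
ee_pos: [0.4427, 0.2365, 0.0348]
tcp_rot: [-180.0, 0.1, 66.6]
wrist_force: [-2.6, -5.7, -3.9]
opening: 0.0238
grasp_force: 88.5
```

Emit:
servo_tool([
  [0,0,0.2,0],
  [0,0,0.4,0],
  [0,0,0.6,0],
  [0,0,0.8,0],
  [0,0,1.0,0],
  [0,0,1.2,0],
  [0,0,1.2,0],
])

```text
time: 7.87
ee_pos: [0.4442, 0.238, 0.0482]
tcp_rot: [179.9, -0.1, 66.6]
wrist_force: [-1.6, -0.1, -0.8]
opening: 0.024
grasp_force: 88.7
```

Run:
```python
from h import *
A=[]
for n in('scene','side'):
    im,K,R,t=cam(n);A.append(im)
o=get_obs(); print(o['ee_pos'],o['tcp_rot'],o['time'],o['wrist_force'])
p=cv2.resize(A[0][200:300,150:230],(400,500),interpolation=2);q=cv2.resize(A[1][200:300,190:270],(400,500),interpolation=2)
cv2.imwrite('pics/v5.png',np.hstack([p,q])[:,:,::-1])
```

```text
[0.44387166 0.2376766  0.04765992] [ 1.79970389e+02 -5.76350930e-02  6.66294069e+01] 7.9667 [ 0.78385694  0.03910705 -0.09622575]
```

View pics/v5.png

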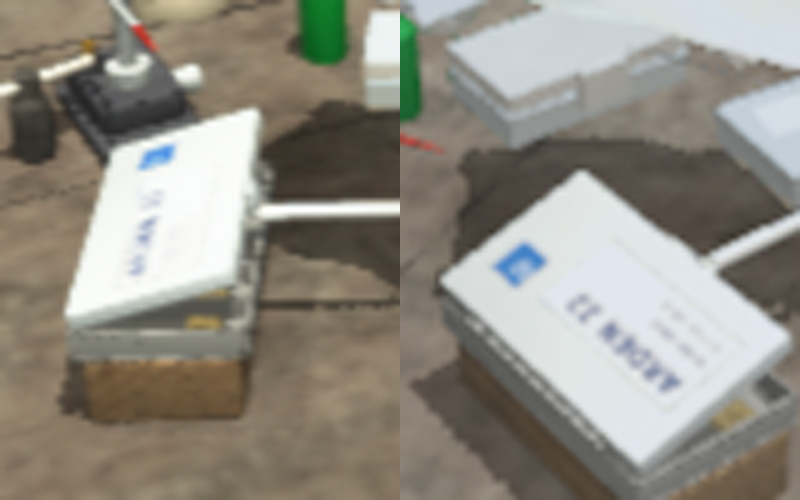

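The lid is raised about 15° with the blade under the tab (scene crop (260,210)) and over the wall. Now I slide in, raise, and swing it over.

Emit:
servo_tool([
  [0.2,0.46,0.05,0],
  [0.4,0.92,0.1,0],
  [0.6,1.38,0.2,0],
  [0.62,1.44,0.7,0],
  [0.65,1.5,1.2,0],
  [0.68,1.56,1.7,0],
  [0.7,1.62,2.2,0],
  [0.73,1.69,2.7,0],
  [0.76,1.75,3.2,0],
  [0.8,1.83,3.7,0],
  [0.8,1.83,4.0,0],
  [0.8,1.83,4.0,0],
])

```text
time: 8.97
ee_pos: [0.4519, 0.2559, 0.0883]
tcp_rot: [180.0, -0.1, 66.6]
wrist_force: [-0.9, -0.0, 0.1]
opening: 0.0239
grasp_force: 88.9
```

Emit:
servo_tool([
  [0.2,0.46,0,0],
  [0.4,0.92,0,0],
  [0.6,1.38,0,0],
  [0.8,1.84,0,0],
  [1.0,2.3,0,0],
  [1.2,2.76,0,0],
  [1.4,3.2,0,0],
  [1.6,3.7,0,0],
  [1.8,4.15,0,0],
  [1.95,4.5,0,0],
  [1.95,4.5,0,0],
])

```text
time: 9.88
ee_pos: [0.4713, 0.3014, 0.0871]
tcp_rot: [-180.0, -0.0, 66.6]
wrist_force: [-0.2, 0.6, -1.0]
opening: 0.0239
grasp_force: 88.9
```

Run:
```python
from h import *
A=[]
for n in('scene','side'):
    im,K,R,t=cam(n);A.append(im)
o=get_obs(); print(o['ee_pos'],o['tcp_rot'],o['time'],o['wrist_force'])
p=cv2.resize(A[0][150:290,140:240],(400,560),interpolation=2);q=cv2.resize(A[1][160:300,170:270],(400,560),interpolation=2)
cv2.imwrite('pics/v6.png',np.hstack([p,q])[:,:,::-1])
```

```text
[0.47105642 0.30085869 0.08715919] [-1.79994340e+02 -1.96134146e-03  6.66354950e+01] 9.9833 [ 0.09845835 -0.30824003 -0.7185618 ]
```

View pics/v6.png

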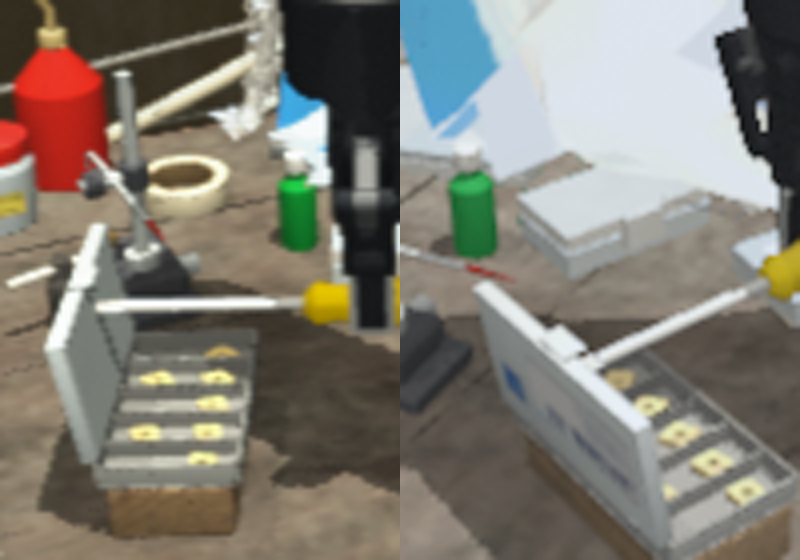

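The lid is open slightly past upright. I push a few mm more, then back out and lay the screwdriver where it was.

Emit:
servo_tool([
  [0.12,0.28,0,0],
  [0.22,0.5,0,0],
  [0.28,0.65,0,0],
  [0.28,0.65,0,0],
  [-0.3,-0.7,0.3,0],
  [-1.5,-3.5,0.3,0],
  [-2.7,-6.5,0.3,0],
  [-3.9,-9.5,0.3,0],
  [-4.5,-12,0.3,0.1],
  [-5,-15,0,0.2],
  [-6,-17.7,-1,0.287],
  [-6,-17.7,-3,0.287],
  [-6,-17.7,-5,0.287],
  [-6,-17.7,-6.5,0.287],
  [-6,-17.7,-7.2,0.287],
  [-6,-17.7,-7.5,0.287],
  [-6,-17.7,-7.7,0.287],
  [-6,-17.7,-7.7,0.287],
])

```text
time: 11.48
ee_pos: [0.4114, 0.1239, 0.0107]
tcp_rot: [180.0, -0.0, 83.1]
wrist_force: [-0.1, 0.5, 0.4]
opening: 0.0238
grasp_force: 88.9
```

Run:
```python
from h import *
o=get_obs(); print(o['ee_pos'],o['tcp_rot'],o['time'],o['wrist_force'])
```

```text
[0.41138879 0.12388718 0.01070432] [ 1.79966658e+02 -1.74332883e-02  8.30789530e+01] 11.4833 [-0.05273958  0.47148372  0.41562621]
```

Emit:
servo_tool([
  [0,0,-0.2,0],
  [0,0,-0.4,0],
  [0,0,-0.48,0],
  [0,0,-0.48,0],
])

```text
time: 11.82
ee_pos: [0.4113, 0.1238, 0.0058]
tcp_rot: [180.0, -0.0, 83.1]
wrist_force: [-0.9, 0.8, 2.0]
opening: 0.0236
grasp_force: 89.3
```

Emit:
servo_tool([
  [0,0,0,0],
  [0,0,0,0],
  [0,0,0,0],
  [0,0,0,0],
  [0,0,0,0],
  [0,0,2,0],
  [0,0,4,0],
  [0,0,8,0],
  [0,0,12,0],
  [0,0,15,0],
  [0,0,15,0],
], claw=0.54)

```text
time: 12.73
ee_pos: [0.4132, 0.1243, 0.1618]
tcp_rot: [179.5, -0.2, 83.1]
wrist_force: [0.6, -0.3, 0.4]
opening: 0.0389
grasp_force: 0.0
```

Emit:
servo_tool([
  [0,-3,2,0.12],
  [0,-6,4,0.24],
  [0,-9,4,0.36],
  [2,-12,4,0.48],
  [3,-15,4,0.6],
  [4.5,-16.4,4,0.72],
  [4.5,-16.4,4,0.84],
  [4.5,-16.4,4,0.96],
  [4.5,-16.4,4,1.08],
  [4.5,-16.4,4,1.2],
  [4.5,-16.4,4,1.32],
  [4.5,-16.4,4,1.44],
  [4.5,-16.4,4,1.52],
  [4.5,-16.4,4,1.52],
  [4.5,-16.4,4,1.52],
], claw=0.3)

```text
time: 13.98
ee_pos: [0.456, -0.0403, 0.1952]
tcp_rot: [-180.0, -0.0, 170.0]
wrist_force: [0.0, 0.5, -0.2]
opening: 0.0599
grasp_force: 0.0
```

Run:
```python
from h import *
A=[]
for n in('scene','side','wrist'):
    im,K,R,t=cam(n);np.savez(f'pics/{n}7.npz',im=im,K=K,R=R,t=t);A.append(im)
o=get_obs(); print(o['ee_pos'],o['tcp_rot'],o['q'],o['time'])
p=cv2.resize(A[2][:,100:400],(469,600),interpolation=2)
q=cv2.resize(A[0][170:290,140:230],(330,440),interpolation=2);r=cv2.resize(A[0][235:275,250:360],(330,160),interpolation=2)
cv2.imwrite('pics/v7.png',np.hstack([p,np.vstack([q,r[:160]])])[:,:,::-1])
```

```text
[ 0.45600026 -0.040345    0.1953234 ] [-1.79999191e+02 -9.24408282e-03  1.70031312e+02] [-5.05611675e+00 -8.19844532e+00 -6.79267611e+00  9.14150486e+01
 -1.48671817e-05  4.91257076e+00] 14.1333
```

View pics/v7.png

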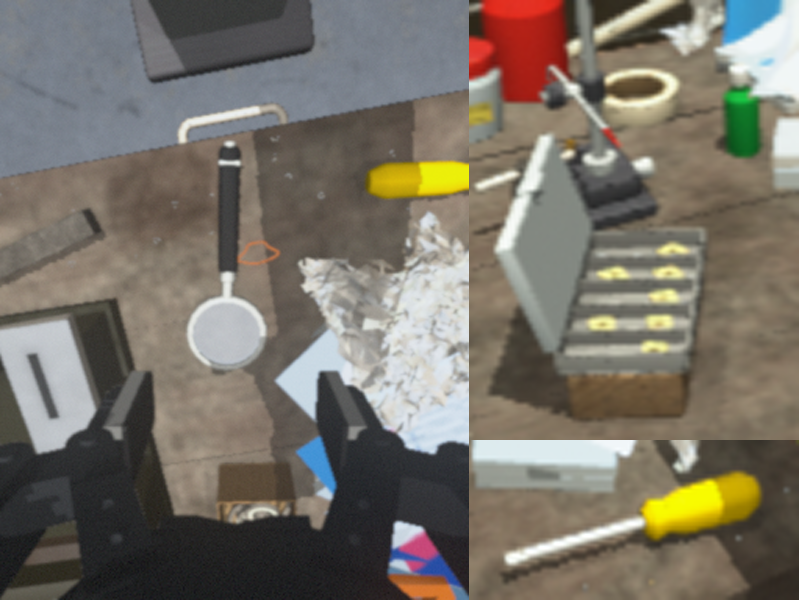

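The wrist crop shows the loupe lens at crop (227,332) and its handle end at (230,143). The lid leans well back, the middle insert is at scene crop (663,297), and the screwdriver lies flat.

Run:
```python
from h import *
L=lambda n:dict(np.load(f'pics/{n}.npz'));c=lambda d:(d['K'],d['R'],d['t'])
w,s,d=L('wrist7'),L('scene7'),L('side7')
g=w['im'].max(2)
x0,x1=225,270
# handle: dark blob
m=np.zeros_like(g);m[95:172,232:262]=(g[95:172,232:262]<60)*255
k,l,st,ce=cv2.connectedComponentsWithStats(m);j=1+np.argmax(st[1:,4]);ys,xs=np.where(l==j)
P=np.array([onz(p,.010,*c(w))[:2] for p in zip(xs,ys)]);q=P.mean(0);W,v=np.linalg.eigh(np.cov((P-q).T));ax=v[:,1]*np.sign(v[0,1]);sp=(P-q)@ax
print('handle',st[j],q,ax,np.degrees(np.arctan2(ax[1],ax[0])),sp.min(),sp.max())
print('lens',onz((100+227/1.563,332/1.563),.008,*c(w)),'end',onz((100+230/1.563,142/1.563),.0065,*c(w)))
print('insert',onz((192.9,251),.037,*c(s)))
for D in(s,d,L('scene0'),L('side0')):
    im=D['im'].astype(int);r=(im[:,:,0]>1.8*im[:,:,1])&(im[:,:,0]>1.8*im[:,:,2])&(im[:,:,0]>70)
    k,l,st,ce=cv2.connectedComponentsWithStats(r.astype(np.uint8)*255,connectivity=8)
    for i in range(1,k):
        if 3<st[i,4]<60 and 200<ce[i][1]<240 and 165<ce[i][0]<210:
            ys,xs=np.where(l==i);print(st[i],ce[i],list(zip(xs.tolist(),ys.tolist())))
p,e=two(ray((181.7,211.5),*c(s)),ray((198.9,230.1),*c(d)));print('scriber',p,e)
```

```text
handle [249 108   4  50 103] [ 0.40348449 -0.02963031] [ 0.98154295 -0.19124185] -11.025266111859628 -0.024744439877682836 0.032583305357821585
lens [ 0.50712336 -0.05489348  0.008     ] end [ 0.35989917 -0.02601897  0.0065    ]
insert [0.50159052 0.37831293 0.037     ]
[177 205   4   5   8] [178.25  206.625] [(177, 205), (178, 205), (177, 206), (178, 206), (178, 207), (179, 207), (179, 208), (180, 209)]
[187 226   7   3   9] [189.66666667 227.33333333] [(187, 226), (187, 227), (188, 227), (189, 227), (190, 227), (190, 228), (191, 228), (192, 228), (193, 228)]
[177 205   4   5   8] [178.25  206.625] [(177, 205), (178, 205), (177, 206), (178, 206), (178, 207), (179, 207), (179, 208), (180, 209)]
[187 226   7   3   9] [189.66666667 227.33333333] [(187, 226), (187, 227), (188, 227), (189, 227), (190, 227), (190, 228), (191, 228), (192, 228), (193, 228)]
scriber [0.58882274 0.37283934 0.08337221] 0.0005821828395028632
```

Emit:
servo_tool([
  [-1.4,0,-3,-0.02],
  [-2.7,0.1,-6,-0.02],
  [-2.7,0.1,-10,-0.02],
  [-2.7,0.1,-13,-0.02],
  [-2.7,0.1,-15.5,-0.02],
  [-2.7,0.1,-17,-0.02],
  [-2.7,0.1,-17.8,-0.02],
  [-2.7,0.1,-18.3,-0.02],
  [-2.7,0.1,-18.3,-0.02],
], claw=0.5)

```text
time: 14.88
ee_pos: [0.4289, -0.0393, 0.0122]
tcp_rot: [-180.0, -0.0, 169.0]
wrist_force: [0.0, -0.1, -0.9]
opening: 0.0428
grasp_force: 0.0
```

Emit:
servo_tool([
  [0,0,-0.4,0],
  [0,0,-0.7,0],
  [0,0,-0.9,0],
  [0,0,-0.9,0],
  [0,0,-0.9,0],
])

```text
time: 15.3
ee_pos: [0.4292, -0.0393, 0.0037]
tcp_rot: [180.0, 0.0, 169.0]
wrist_force: [0.1, -0.4, -0.5]
opening: 0.0425
grasp_force: 0.0
```

Emit:
servo_tool([
  [0,0,0,0],
  [0,0,0,0],
  [0,0,0,0],
  [0,0,0,0],
  [0,0,0,0],
  [0,0,0,0],
  [0,0,0,0],
  [0,0,0,0],
], claw=1, force=90)

```text
time: 15.97
ee_pos: [0.4293, -0.0394, 0.0041]
tcp_rot: [180.0, 0.0, 169.0]
wrist_force: [-1.9, 0.6, 5.6]
opening: 0.0129
grasp_force: 88.8
```

Emit:
servo_tool([
  [0,0,0.5,0],
  [0,0,1,0],
  [0,0,3,0],
  [0,0,6,0],
  [0,0,9,0],
  [0,0,12,0],
  [0,0,13,0],
  [0,0,13,0],
])

```text
time: 16.63
ee_pos: [0.4304, -0.0395, 0.1363]
tcp_rot: [180.0, 0.3, 169.0]
wrist_force: [1.2, -0.3, -2.4]
opening: 0.013
grasp_force: 88.2
```

Run:
```python
from h import *
im,K,R,t=cam('wrist');np.savez('pics/wrist8.npz',im=im,K=K,R=R,t=t)
o=get_obs(); print(o['ee_pos'],o['tcp_rot'],o['q'],o['time'],o['opening'],o['grasp_force'],o['wrist_force'])
```

```text
[ 0.42964756 -0.03939499  0.13413596] [1.79989046e+02 1.09183428e-01 1.69009724e+02] [-5.23885374e+00 -1.22839439e+01 -1.70407591e+01  8.51334532e+01
 -4.24593487e-05  5.75141213e+00] 16.6833 0.013121430958675956 88.16502213478088 [ 0.30952804  0.37664967 -1.89932933]
```

Emit:
servo_tool([
  [-1,2,1,0.12],
  [-1,4,2,0.24],
  [-1,6.5,2.5,0.36],
  [-1,9,2.5,0.48],
  [-1,12,2.5,0.6],
  [-1,15,2.5,0.72],
  [0,18,2.5,0.84],
  [0,21,2.5,0.96],
  [1,24,2,1.08],
  [1.5,26,1.5,1.2],
  [2,28,1,1.32],
  [2.2,29,0,1.354],
  [2.6,30.2,-1,1.354],
  [3,31.5,-2,1.354],
  [3.4,32.6,-3,1.354],
  [3.8,33.6,-3.6,1.354],
  [3.9,34,-3.9,1.354],
  [4,34.2,-3.9,1.354],
  [4,34.2,-3.9,1.354],
  [4,34.2,-3.9,1.354],
])

```text
time: 18.35
ee_pos: [0.4692, 0.3024, 0.095]
tcp_rot: [-180.0, 0.0, -113.4]
wrist_force: [0.2, 0.0, -1.6]
opening: 0.0129
grasp_force: 88.3
```

Run:
```python
from h import *
o=get_obs(); print(o['ee_pos'],o['tcp_rot'],o['time'],o['grasp_force'])
y=np.radians(o['tcp_rot'][2]);P=np.array(o['ee_pos'])-.0794*np.array([np.cos(y),np.sin(y),0])+[0,0,.001];print('pred lens',P)
L=lambda n:dict(np.load(f'pics/{n}.npz'))
for n in('scene','side'):
    im,K,R,t=cam(n);np.savez(f'pics/{n}9.npz',im=im,K=K,R=R,t=t)
    b=L(n+'7')['im'];df=np.abs(im.astype(int)-b).sum(2)>40
    uv=proj(P,K,R,t);print(n,'pred px',uv)
    fx=[-np.sin(y),np.cos(y),0]; ex=np.array([-np.cos(y),-np.sin(y),0])
    for k,v in(('far',ex*.034),('left',np.array(fx)*.034),('right',-np.array(fx)*.034)): print(k,proj(P+v,K,R,t).round(1))
    u,v=uv.round().astype(int)
    for r in range(v-14,v+15): print(''.join('#' if q else '.' for q in df[r,u-32:u+33]))
```

```text
[0.46924947 0.302432   0.09500934] [-1.79973945e+02  2.39536700e-02 -1.13443631e+02] 18.35 88.26004385948181
pred lens [0.50083849 0.37527768 0.09600934]
scene pred px [192.24769263 225.92014113]
far [174.7 226.2]
left [194.2 217.2]
right [190.2 235.4]
...................####.........................................#
................#######..#####...................................
...............################..................................
................###############..................................
.......#.......###############.#######...........................
...............########.###################......................
.............#################################...................
.......#....###################################..................
............#####.##############################.................
........##..#####################################.......#..######
..........#.#####################################...#.#####.#####
.........##....##################################################
..............#########################################
[... 2376 characters left out ...]
########################################
############.####################################################
##################################################.##############
.############.###################################################
..#############.#################################.###############
...############.################################.################
...###########...#############################..#################
...#############..###########################.###################
..###################.#####################.#####################
...###################.##.##..####........#######################
...####.###############..#.##.........###########################
```

Run:
```python
from h import *
L=lambda n:dict(np.load(f'pics/{n}.npz'));c=lambda d:(d['K'],d['R'],d['t'])
s,d=L('scene7'),L('side7')
print('insert side',onz((240,268),.037,*c(d)))
for D,(a,b,e,f) in((s,(203,216,174,190)),(d,(223,236,184,206))):
    im=D['im'].astype(int)[a:b,e:f];print(e,a);print(im[:,:,0]-(im[:,:,1]+im[:,:,2])//2)
    print(im.sum(2)//3)
for A in((181.7,211.5),(180.5,209.5),(182.5,212.5)):
  for B in((197,229.5),(198.9,230.1),(200.5,230.5)):
    print(A,B,[q.round(4) for q in two(ray(A,*c(s)),ray(B,*c(d)))])
```

```text
insert side [0.5002202  0.38006202 0.037     ]
174 203
[[  1   1   3  14  21  24  25  25  25  25  26  26  26  26  25  26]
 [  1   1   3  17  29  23  21  19  19  22  23  25  25  23  21  22]
 [  1   8  66 123  89  30  18  17  20  23  24  24  24  24  24  26]
 [  1   3  30 114 123  62  28  24  24  26  25  26  25  25  26  26]
 [  1   2   6  40 120 103  43  27  26  26  26  26  26  25  27  26]
 [  1   1   2   4  41 129  89  37  26  26  27  25  25  25  26  26]
 [  2   1   1   1   5  38  89  63  31  27  26  26  26  26  24  25]
 [  2   1   1   1   2   4  30  31  25  26  26  24  26  25  24  24]
 [  2   1   1   2   2   2   4  11  20  25  26  25  25  24  23  22]
 [  1   2   3   2   2   2   2   2  10  22  26  25  23  19  16  18]
 [  1   2   4   2   3   2   2   2   3  13  19  15  11   5   1   5]
 [  3   1   2   3   1   1   1   2   1   3   4   2   1   1   1   5]
 [  1   1   1   1   0   0   1   1   0   1   1   2   1   1   2   5]]
[[138 198 175 121 120 127 129 131 133 137 139 141 141 140 138 134]
 [122 156 204 171 122 117 112 104 106 117 126 130 126 123 119 115]
 [121 115 120 114  99  96  94  99 117 1
[... 3175 characters left out ...]
14, 0.0811]), np.float64(0.002)]
(181.7, 211.5) (198.9, 230.1) [array([0.5888, 0.3728, 0.0834]), np.float64(0.0006)]
(181.7, 211.5) (200.5, 230.5) [array([0.5844, 0.374 , 0.0853]), np.float64(0.0004)]
(180.5, 209.5) (197, 229.5) [array([0.5915, 0.3748, 0.0863]), np.float64(0.0015)]
(180.5, 209.5) (198.9, 230.1) [array([0.5862, 0.3762, 0.0885]), np.float64(0.0029)]
(180.5, 209.5) (200.5, 230.5) [array([0.5818, 0.3774, 0.0904]), np.float64(0.0039)]
(182.5, 212.5) (197, 229.5) [array([0.5959, 0.3692, 0.0782]), np.float64(0.0037)]
(182.5, 212.5) (198.9, 230.1) [array([0.5905, 0.3706, 0.0804]), np.float64(0.0023)]
(182.5, 212.5) (200.5, 230.5) [array([0.5861, 0.3719, 0.0824]), np.float64(0.0012)]
```

Emit:
servo_tool([
  [0,0.1,-0.3,0],
  [0,0.1,-0.6,0],
  [0,0.1,-0.8,0],
  [0,0.1,-0.8,0],
  [0,0.1,-0.8,0],
  [0,0.1,-0.8,0],
  [0,0.1,-0.8,0],
  [0,0.1,-0.8,0],
  [0,0.1,-0.8,0],
  [0,0.1,-0.8,0],
  [0,0.1,-0.8,0],
  [0,0.1,-0.8,0],
  [0,0.1,-0.8,0],
])

```text
time: 19.53
ee_pos: [0.469, 0.3037, 0.0864]
tcp_rot: [180.0, -0.0, -113.4]
wrist_force: [-0.5, -0.3, -0.5]
opening: 0.0128
grasp_force: 88.3
```

Run:
```python
from h import *
L=lambda n:dict(np.load(f'pics/{n}.npz'))
o=get_obs(); print(o['ee_pos'],o['tcp_rot'],o['time'],o['grasp_force'])
I=np.array([.5025,.3790,.088]);ex=np.array([.397,.918,0]);ey=np.array([-.918,.397,0])
th=np.linspace(0,2*np.pi,73)
for n in('scene','side'):
    im,K,R,t=cam(n);b=L(n+'7')['im'];df=(np.abs(im.astype(int)-b).sum(2)>40)
    E=np.array([proj(I+.034*(np.cos(a)*ex+np.sin(a)*ey)+[0,0,z],K,R,t) for a in th for z in(-.005,.005)]);u0,v0=E.min(0);u1,v1=E.max(0)
    print(n,'pred bbox',u0,u1,v0,v1)
    a,b_=int(u0)-8,int(v0)-8
    print(a,b_)
    for r in range(b_,int(v1)+8): print(''.join('#' if q else '.' for q in df[r,a:int(u1)+9]))
```

```text
[0.46901804 0.30366847 0.0864412 ] [ 1.79998632e+02 -4.34774844e-04 -1.13409700e+02] 19.5333 88.26026558876038
scene pred bbox 172.52142191443173 208.07039540632667 218.4588194850415 241.28227573840445
164 210
.....................................................
.....................................................
...............##....................................
..............#####..#####...........................
.##.........###############..........................
............###############..........................
...#........###############..........................
...........##############............................
..........###########................................
...#....##############...#....##.....................
........######.####..###############.................
........######....######################.............
......#.#####...##########################...........
.....##.......#############################..........
.....###.....###############################.........
......##....################################.......##
......###..###############
[... 3282 characters left out ...]
####
......##############.####################..##############
......#############..##################...###############
......#############.....#########........################
........###..##############..####.#######################
.........######################...#######################
...........#######################..#####################
............######################...####################
.............####################.....###################
.............#######################...##################
..............####...###############.....################
...............#####################...##################
................##########################...############
```

Emit:
servo_tool([
  [0.05,0.1,0.05,0],
  [0.1,0.2,0.05,0],
  [0.1,0.2,0.05,0],
  [0.1,0.2,0.05,0],
  [0.1,0.2,0.05,0],
  [0.1,0.2,0.05,0],
  [0.1,0.2,0.05,0],
  [0.1,0.2,0.05,0],
  [0.1,0.2,0.05,0],
  [0.1,0.2,0.05,0],
  [0.1,0.2,0.05,0],
  [0.1,0.2,0.05,0],
])

```text
time: 20.63
ee_pos: [0.47, 0.3057, 0.0869]
tcp_rot: [180.0, 0.0, -113.4]
wrist_force: [0.0, -0.7, -0.9]
opening: 0.0125
grasp_force: 88.3
```

```bash
python3 -c "
from h import *
print(get_obs()['ee_pos'],job_done())"
```

```text
the job is handed in; nothing more can be done
[0.47002879 0.30565888 0.08693904] None
```

I handed the job in at about 21 s without getting a verdict back: the screwdriver opened the lid past upright and now lies flat on the bench, and the loupe is held over the middle insert, by my measurements within a few mm of its centre and of the scriber height (about 87 mm).

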